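Build the sieve stack

ROBOT

A 6-joint arm with a two-finger parallel gripper is mounted at the origin on a cart in front of the work surface, level with it; the furniture and walls round the work are solid. World frame = base frame: x ahead of the robot, y to its left, z up, the work surface at z = 0. Lengths are in m, angles in degrees, forces in N, time in s.
With the tool pointing down it reaches from about 0.325 to 0.9 m from the base axis. Payload 6.1 kg.
Tool frame: the origin (TCP) lies on the centre line of the jaws, within the pads' length; the fingertips stand 11 mm ahead of it and the grasp point (between the pads) lies 8 mm behind it (ctrl.tip_reach is the distance from the TCP to the fingertips, in m); z points along the fingers, y is the direction in which the jaws open and shut (so a half turn about z gives the same grasp; the last joint's range is limited). The gripper opens to 85 mm and grips with 20 to 120 N. Pads are 22 mm wide; open, the fingers measure 114 mm over their backs; the gripper's body (76 mm by 85 mm) begins 54 mm behind the grasp point. The pads swing forward as they close: fully open they stand 13 mm farther back than shut.
Start: joints at [-73.172, 12.628, 87.462, -0, 79.91, -7.225], TCP at [0.255, -0.571, 0.242] pointing down, gripper open.
Joint ranges: [-170.65, 170.65], [-52.31, 119.04], [5.05, 147.46], [-71.25, 251.25], [11.57, 151.72], [-153.62, 153.62]. Speed limits (degrees/s): [147.25, 147.25, 172.46, 180, 180, 180].

INTERFACE

Orientations are given as [roll, pitch, yaw] about the fixed x, y, z axes, in that order (R = Rz(yaw) Ry(pitch) Rx(roll)).
In Python, from rig import ctrl gives the robot as it stands.
- The arm moves only by the shell command python3 -m pendant 'ROWS' [FORCE]. ROWS is JSON, a list of rows, each an object with "xyz": the shift along the tool's x, y, z in m, a list of three; "twist": the turn about the tool's z in degrees; "claw": the gripper's target within -1 to 1 (fully open at 1, half-way at 0, shut at -1). A call has exactly 10 rows; each row is the pose to reach, as a shift and turn from the pose commanded when the call began, along the tool's axes at that moment; what a row does not reach only later rows make up. A row lasts 1/10 s, in which the tool goes at most 50 mm and 8.59 degrees, less where a joint would pass 70% of its speed; a pose out of reach is approached as far as the arm can. A call with a gripper value outside its range is refused whole. The fingers move at their own pace and stop on an object; FORCE is the grip in N (left out, the last holds). Time passes only in rows, so rows that repeat a pose let the fingers close, or fill a call up. It gives the time, the measured TCP pose, the force and the opening at its end, in the units of the state.
- ctrl.get_obs(): the state, without advancing time (a new reading comes with each control period).
- ctrl.read_camera(name): name is "scene" or "top"; returns the picture (480x640x3 uint8, blue, green, red); there is no depth.
- ctrl.get_calibration(name): a dict with "mtx" (3x3 intrinsics, pixels), "R" (3x3) and "t" (3): a world point X has camera coordinates R X + t. Camera axes: x right, y down, z forward; pixel columns grow to the right and rows downward; lengths in m; the calibration is good to about 2 mm. A picture is of the moment at which its call begins. get_calibration takes no time and is no camera call.
- ctrl.finish_job(): hands the job in, once; it reports no verdict.
The state is a dict: "t": time; "joint_positions": joint angles; "dq": joint speeds; "joint_efforts": joint torques, N m; "tool_pos": TCP position; "tool_rot": TCP orientation; "wrist_force": force on the tool from outside, world axes, zero at the start; "torque": the same for the moment, N m; "width": finger opening in m.
Only numpy, scipy, OpenCV 4.12 (cv2) and the standard library are available. Lean on these libraries where they do the work, as an engineer would, in place of code of your own. Each camera call takes 0.05 s, during which the arm holds its last target.

TASK

Build up the small sieve stack on the round grey base, one piece at a time from the bottom: first the collecting pan inside the base's ring, then the fine sieve, then the coarse sieve, and the lid last. Every piece must sit fully home and level in the one below; let go of everything at the end and do not shift the vial, the paper cups or the vial cap that stand around.

Things in the scene. Friction and masses are not known exactly. Their poses are not given: they have to be found in the camera images.
- base_seat (a point): Fixed round sieve base: grey foot 100 mm across, 12 mm high, with a low steel ring round a dark seat on top. The point is the centre of the flat seat inside the ring, 12 mm above the worktop; z up. The ring stands 4 mm above the seat and is 68 mm across inside, for the pan's 62 mm.
- pan_grip (a point): Collecting pan, about 0.15 kg: upright steel cup, plain closed bottom, no mesh, 46 mm tall. 62 mm across up to 38 mm, then a 57 mm neck up to the rim; bore 52 mm; lowest 5 mm chamfered. The point is on its axis 28 mm above its underside, a good height to grip across the 62 mm; z up. Home: its underside rests on the base's seat.
- fine_grip (a point): Fine sieve, about 0.13 kg: steel, dense pale mesh 12 mm below the rim, 48 mm tall, standing on a 10 mm spigot (47 mm across, tapering to 38); drum 62 mm across from 10 to 40 mm, neck 57 mm to the rim, bore 52 mm. The point is on its axis 30 mm above its foot, the height to grip across 62 mm; z up. Home: drum's lower edge on the pan's rim, this point 38 mm above the pan's point.
- coarse_grip (a point): Coarse sieve, about 0.15 kg: as the fine sieve but 60 mm tall, with a wide grid (steel bars 9.5 mm apart over a dark inside) 18 mm below the rim. Same 10 mm spigot; drum 62 mm across from 10 to 52 mm, neck 57 mm, bore 52 mm. The point is on its axis 40 mm above its foot, the height to grip across 62 mm; z up. Home: this point 48 mm above the fine sieve's point.
- lid_grip (a point): Lid, about 0.09 kg: steel disc 62 mm across, 6 mm thick, with an upright knob 18 mm across and 26 mm tall; it stands on a 10 mm spigot (47 mm across, tapering to 38); 42 mm tall in all. The point is in the knob on the axis, 29 mm above the foot, 13 mm below the knob's top: grip there across 18 mm; z up. Home: this point 39 mm above the coarse sieve's point.
- vial_mid (a point): Bystander, leave alone: open amber vial of tablets, 35 mm across, 82 mm tall, loose; the point is its centre, half-way up.
- cups_mid (a point): Bystander, leave alone: three nested pleated paper dose cups, 38 mm across, 35 mm tall, loose; the point is the centre, half-way up.
- cap_mid (a point): Bystander, leave alone: white vial cap lying open side up, 37 mm across, 11 mm tall, loose; the point is its centre, half-way up.

How it is judged:
By the outcome, as a careful person would: the job done as asked, in the order asked, and still so for the second after the job is handed in, with the robot touching nothing.
It also fails if it takes over 115 s, if anything falls off the work surface, if the arm or the gripper's body presses on something with over 40 N, if the wrist force passes 120 N, or if a joint passes its speed limit or range.

## Working session

There is one attempt and no reset: what is moved stays moved. The work goes in short steps, Python scripts to look and compute and a shell command to move; the robot and the scene stay as the last step left them, time stands still between calls to the robot, and variables do not carry over. Pictures are saved under pics/ and viewed, and the job is handed in when it is done.

```bash
ls; mkdir -p pics; python3 - <<'E'
from rig import ctrl
import cv2
o=ctrl.get_obs()
for k,v in o.items(): print(k,v)
for n in("scene","top"):
    cv2.imwrite(f"pics/{n}0.png",ctrl.read_camera(n)); c=ctrl.get_calibration(n); print(n,c)
print(ctrl.tip_reach)
E
```

```text
pics
t 0.0
joint_positions [-7.31722772e+01  1.26753109e+01  8.75275208e+01  4.63628530e-04
  7.99108336e+01 -7.22425275e+00]
dq [ 0.0308526  -0.07593333 -0.07266991  0.07154411 -0.0194995  -0.00390371]
joint_efforts [ 2.71528861e-04 -4.96899068e+01 -3.89388800e+01 -1.87423966e-04
  1.11098791e-02 -4.58571208e-05]
tool_pos [ 0.25455935 -0.57015301  0.24118226]
tool_rot [-1.79887294e+02 -1.47464444e-02  2.40518793e+01]
wrist_force [ 0.7554063   0.03037118 -0.27526311]
torque [ 0.05274778 -0.02360591 -0.02266335]
width 0.08561952075069931
scene {'mtx': array([[570.40867714,   0.        , 312.73224349],
       [  0.        , 570.40867714, 238.41922826],
       [  0.        ,   0.        ,   1.        ]]), 'R': array([[-0.81406694, -0.58053457,  0.01657203],
       [-0.45971286,  0.62667989, -0.62923477],
       [ 0.35490718, -0.5198576 , -0.77703859]]), 't': array([0.49877769, 0.24252922, 1.03621568])}
top {'mtx': array([[483.76479087,   0.        , 320.50258511],
       [  0.        , 483.76479087, 234.67489855],
       [  0.        ,   0.        ,   1.        ]]), 'R': array([[-0.01732412, -0.99975872, -0.01350477],
       [-0.98838584,  0.01916341, -0.15075209],
       [ 0.15097451,  0.01073628, -0.98847935]]), 't': array([0.09042834, 0.57887801, 0.92403054])}
0.011
```

View pics/scene0.png

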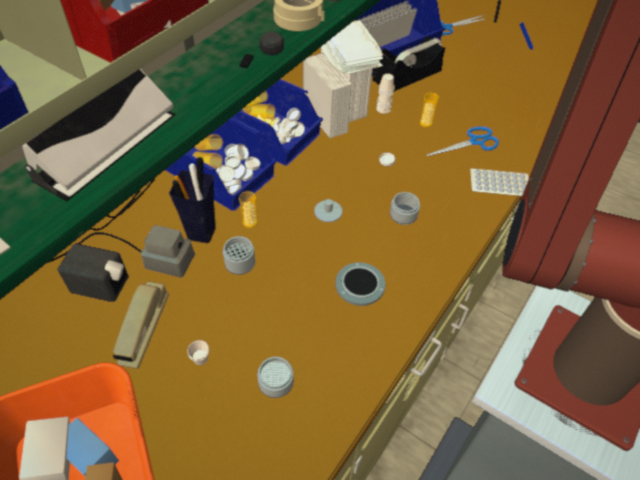

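View pics/top0.png

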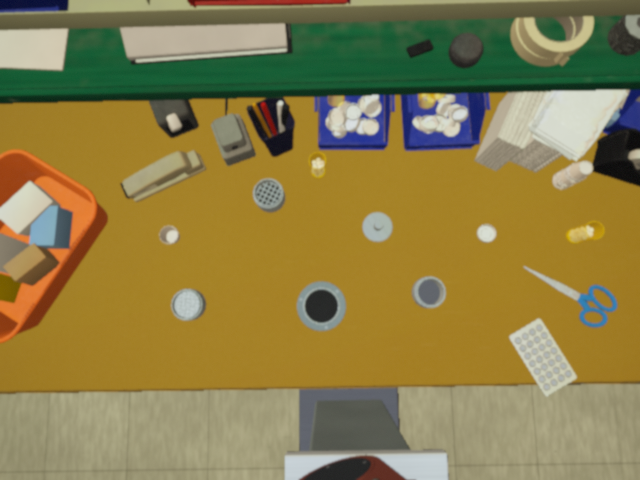

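```bash
cat > h.py <<'E'
import numpy as np, cv2
from rig import ctrl
def ray(n,u,v):
    c=ctrl.get_calibration(n); R,t,K=c["R"],c["t"],c["mtx"]
    return -R.T@t, R.T@np.linalg.inv(K)@np.array([u,v,1.])
def onz(n,u,v,z):
    C,d=ray(n,u,v); return C+d*(z-C[2])/d[2]
def proj(n,X):
    c=ctrl.get_calibration(n); p=c["mtx"]@(c["R"]@np.array(X)+c["t"]); return p[:2]/p[2]
def tri(p,q):
    A=[];b=[]
    M=np.zeros((3,3));w=np.zeros(3)
    for n,(u,v) in(("scene",p),("top",q)):
        C,d=ray(n,u,v); d/=np.linalg.norm(d); P=np.eye(3)-np.outer(d,d); M+=P; w+=P@C
    return np.linalg.solve(M,w)
def blob(img,u,v,r=45,sat=110):
    hsv=cv2.cvtColor(img,cv2.COLOR_BGR2HSV)
    m=(hsv[...,1]<sat).astype(np.uint8)
    k=np.zeros_like(m); cv2.circle(k,(int(u),int(v)),r,1,-1); m&=k
    n,l,s,c=cv2.connectedComponentsWithStats(m)
    i=1+np.argmax(s[1:,4]); 
    cs,_=cv2.findContours((l==i).astype(np.uint8),cv2.RETR_EXTERNAL,cv2.CHAIN_APPROX_NONE)
    h=cv2.convexHull(max(cs,key=cv2.contourArea)); M=cv2.moments(h)
    return np.array([M["m10"]/M["m00"],M["m01"]/M["m00"]]),s[i],h
E
python3 - <<'E'
from h import *
I={n:cv2.imread(f"pics/{n}0.png") for n in("scene","top")}
T=dict(base=((360,283),(321,306),.006),pan=((404,208),(430,292),.023),fine=((275,377),(187,304),.024),coarse=((238,255),(268,194),.03),lid=((328,210),(377,227),.013),cups=((199,352),(169,235),.0175),cap=((387,159),(487,233),.0055))
tiles=[]
for k,(s,t,z) in T.items():
    ps,ss,_=blob(I["scene"],*s,r=32); pt,st,_=blob(I["top"],*t,r=30)
    print(k,ps.round(1),ss,pt.round(1),st,"\n  tri",tri(ps,pt).round(4),"scene",onz("scene",*ps,z).round(4),"top",onz("top",*pt,z).round(4))
    row=[]
    for n,p in(("scene",ps),("top",pt)):
        g=cv2.getRectSubPix(I[n],(70,50),tuple(map(float,p))); row.append(cv2.resize(g,(280,200),interpolation=cv2.INTER_CUBIC))
    tiles.append(np.vstack(row))
cv2.imwrite("pics/t1.png",cv2.resize(np.vstack([np.hstack(tiles[:4])]),(800,286)))
p=onz("top",318,168,.04);print("vial",p)
E
```

```text
base [359.8 283.5] [ 335  262   51   44 1717] [320.9 305.7] [ 296  281   50   50 1976] 
  tri [0.4392 0.0816 0.0019] scene [0.437  0.0839 0.006 ] top [0.44  0.082 0.006]
pan [404.5 207.8] [390 192  30  33 799] [428.6 291.7] [412 276  34  32 887] 
  tri [ 0.4631 -0.136   0.019 ] scene [ 0.4609 -0.133   0.023 ] top [ 0.4639 -0.1347  0.023 ]
fine [275.  376.6] [ 257  356   37   42 1225] [187.5 304.2] [170 288  36  33 903] 
  tri [0.4465 0.349  0.0244] scene [0.4456 0.3484 0.024 ] top [0.4475 0.3496 0.024 ]
coarse [238.4 254.8] [ 222  236   33   39 1017] [268.4 194.4] [252 178  33  34 868] 
  tri [0.6674 0.1853 0.0304] scene [0.6663 0.1847 0.03  ] top [0.6686 0.1859 0.03  ]
lid [327.9 210.4] [314 199  29  23 517] [377.  226.5] [362 212  31  30 756] 
  tri [ 0.5999 -0.038   0.0081] scene [ 0.5966 -0.0347  0.013 ] top [ 0.6001 -0.0371  0.013 ]
cups [198.1 351.6] [187 340  22  25 417] [168.8 234.7] [159 226  21  19 297] 
  tri [0.5885 0.3912 0.0228] scene [0.5897 0.3891 0.0175] top [0.5905 0.3936 0.0175]
cap [386.6 158.7] [379 152  16  14 186] [486.1 232.9] [476 224  21  19 306] 
  tri [ 0.5832 -0.2648  0.0023] scene [ 0.581  -0.262   0.0055] top [ 0.5834 -0.2634  0.0055]
vial [0.71979506 0.08258062 0.04      ]
```

View pics/t1.png

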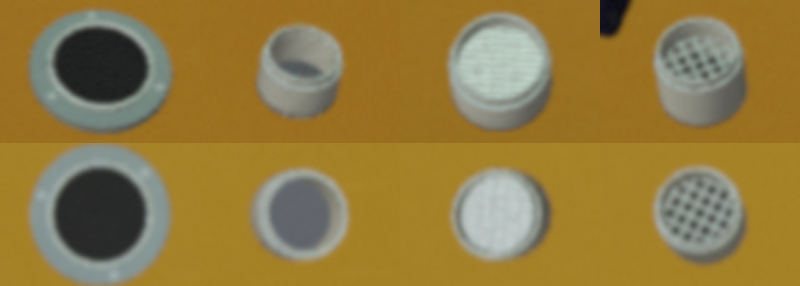

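Both views show the base, the pan, both sieves and the lid clearly. In the top view they are at about (321,306), (429,292), (187,304), (268,194) and (377,227). Triangulated heights agree with the given sizes, and the cameras differ by about 3 mm. I'll start by moving above the pan.

```bash
python3 -m pendant '[{"xyz":[0.036,-0.031,0],"twist":-7,"claw":1},{"xyz":[0.073,-0.062,0],"twist":-15,"claw":1},{"xyz":[0.11,-0.094,0.01],"twist":-23,"claw":1},{"xyz":[0.147,-0.125,0.02],"twist":-31,"claw":1},{"xyz":[0.184,-0.157,0.03],"twist":-39,"claw":1},{"xyz":[0.221,-0.188,0.04],"twist":-47,"claw":1},{"xyz":[0.257,-0.22,0.05],"twist":-55,"claw":1},{"xyz":[0.294,-0.251,0.06],"twist":-62,"claw":1},{"xyz":[0.331,-0.282,0.07],"twist":-66,"claw":1},{"xyz":[0.3676,-0.3136,0.08],"twist":-66,"claw":1}]' 30
```

```text
t: 1.1
tool_pos: [0.4629, -0.1326, 0.1618]
tool_rot: [180.0, 0.0, 90.2]
wrist_force: [0.2, 0.4, 0.1]
width: 0.0854
```

```bash
python3 -m pendant '[{"xyz":[0,0,0.04],"twist":0,"claw":1},{"xyz":[0,0,0.08],"twist":0,"claw":1},{"xyz":[0,0,0.11],"twist":0,"claw":1},{"xyz":[0,0,0.125],"twist":0,"claw":1},{"xyz":[0,0,0.135],"twist":0,"claw":1},{"xyz":[0,0,0.138],"twist":0,"claw":1},{"xyz":[0,0,0.138],"twist":0,"claw":0.3},{"xyz":[0,0,0.138],"twist":0,"claw":0.3},{"xyz":[0,0,0.138],"twist":0,"claw":0},{"xyz":[0,0,0.138],"twist":0,"claw":0}]' 25; python3 - <<'E'
from h import *
cv2.imwrite("pics/s1.png",ctrl.read_camera("scene"))
E
```

```text
t: 2.1
tool_pos: [0.4634, -0.135, 0.0256]
tool_rot: [179.9, 0.1, 90.1]
wrist_force: [-0.7, -0.5, 6.1]
width: 0.0613
```

View pics/s1.png

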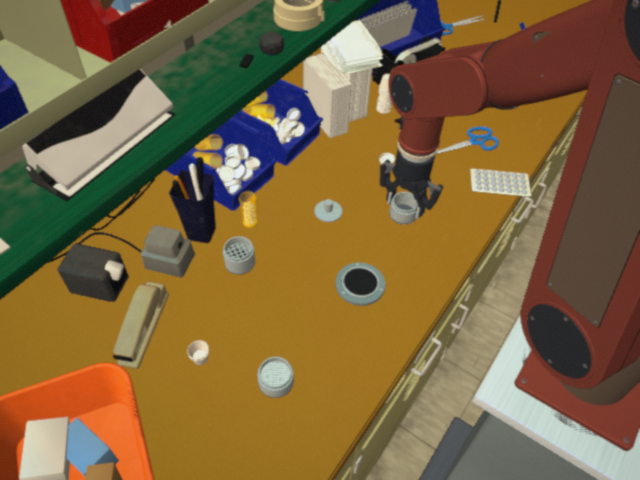

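```bash
python3 -m pendant '[{"xyz":[0,0,0],"twist":0,"claw":1},{"xyz":[0,0,0],"twist":0,"claw":1},{"xyz":[0,0,0],"twist":0,"claw":1},{"xyz":[0,0,0],"twist":8,"claw":1},{"xyz":[0,0,0],"twist":16,"claw":1},{"xyz":[0,0,0],"twist":24,"claw":1},{"xyz":[0,0,0],"twist":32,"claw":1},{"xyz":[0,0,0],"twist":40,"claw":1},{"xyz":[0,0,0],"twist":48,"claw":1},{"xyz":[0,0,0],"twist":56,"claw":1}]' 25;  python3 -m pendant '[{"xyz":[0,0,0],"twist":8,"claw":1},{"xyz":[0,0,0],"twist":16,"claw":1},{"xyz":[0,0,0],"twist":24,"claw":1},{"xyz":[0,0,0],"twist":32,"claw":1},{"xyz":[0,0,0],"twist":34,"claw":1},{"xyz":[0,0,0],"twist":34,"claw":0.3},{"xyz":[0,0,0],"twist":34,"claw":0},{"xyz":[0,0,0],"twist":34,"claw":0},{"xyz":[0,0,0],"twist":34,"claw":0},{"xyz":[0,0,0],"twist":34,"claw":0}]' 40
```

```text
t: 3.15
tool_pos: [0.4625, -0.1345, 0.0241]
tool_rot: [-180.0, 0.0, 33.7]
wrist_force: [-0.6, 0.5, 0.3]
width: 0.0856
t: 4.15
tool_pos: [0.4626, -0.1344, 0.0247]
tool_rot: [-180.0, 0.0, 0.1]
wrist_force: [-1.5, 1.9, 5.7]
width: 0.0609
```

```bash
python3 -m pendant '[{"xyz":[0,0,-0.02],"twist":0,"claw":0},{"xyz":[0,0,-0.05],"twist":0,"claw":0},{"xyz":[-0.003,-0.03,-0.05],"twist":0,"claw":0},{"xyz":[-0.008,-0.07,-0.05],"twist":0,"claw":0},{"xyz":[-0.012,-0.11,-0.05],"twist":0,"claw":0},{"xyz":[-0.016,-0.15,-0.05],"twist":0,"claw":0},{"xyz":[-0.02,-0.185,-0.05],"twist":0,"claw":0},{"xyz":[-0.024,-0.21,-0.05],"twist":0,"claw":0},{"xyz":[-0.024,-0.2175,-0.05],"twist":0,"claw":0},{"xyz":[-0.024,-0.2175,-0.05],"twist":0,"claw":0}]'; python3 - <<'E'
from h import *
for n in("scene","top"):cv2.imwrite(f"pics/{n}2.png",ctrl.read_camera(n))
s=cv2.imread("pics/scene2.png");cv2.imwrite("pics/s2c.png",cv2.resize(s[180:340,260:460],(800,640))[:600])
t=cv2.imread("pics/top2.png");cv2.imwrite("pics/t2c.png",cv2.resize(t[240:360,240:400],(800,600)))
print(ctrl.get_obs()["tool_pos"])
E
```

```text
t: 5.15
tool_pos: [0.4381, 0.0836, 0.0741]
tool_rot: [180.0, 0.0, 0.2]
wrist_force: [0.3, -0.5, -1.5]
width: 0.0606
[0.43854237 0.08227635 0.07421281]
```

View pics/s2c.png

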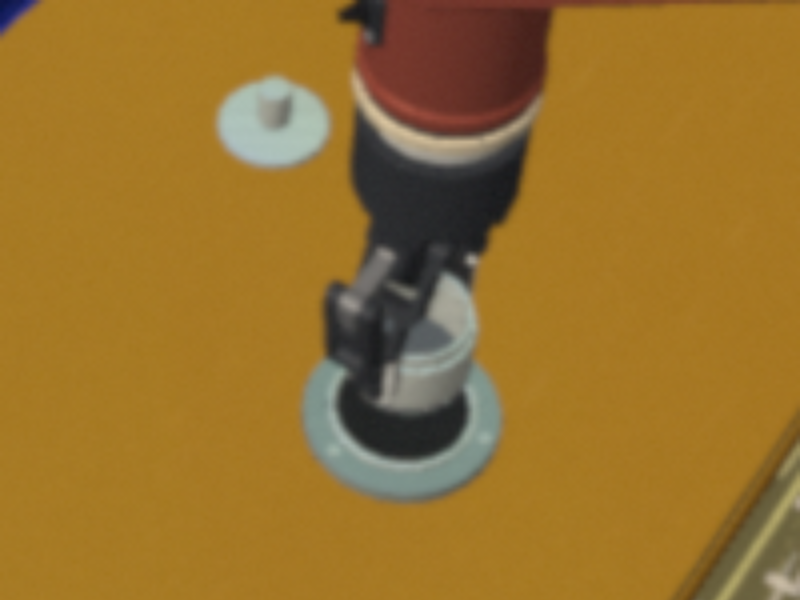

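View pics/t2c.png

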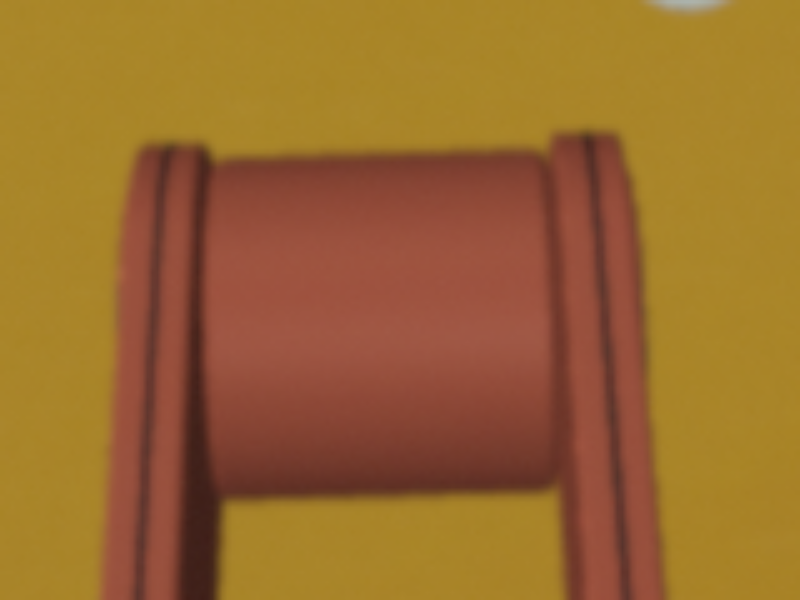

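```bash
python3 - <<'E'
from h import *
a=np.linspace(0,2*np.pi,200)
def circ(n,x,y,z,r): return np.array([proj(n,(x+r*np.cos(t),y+r*np.sin(t),z)) for t in a])
for z,r in((.055,.031),(.088,.031),(.096,.0285)):
    c=circ("scene",.4385,.083,z,r); print(z,c.min(0),c.max(0))
c=circ("scene",.4385,.083,.016,.034);print("ring",c.min(0),c.max(0)); c=circ("scene",.4385,.083,.012,.05);print("foot",c.min(0),c.max(0))
s=cv2.imread("pics/scene2.png");o=s.copy()
g=cv2.cvtColor(s,cv2.COLOR_BGR2GRAY)
for y in (258,262,266,270):print(y,g[y,360:400])
for x in (362,366,370):print(x,g[275:300,x])
# ring seat dark centre from initial images
for n,p in(("scene",(360,283)),("top",(321,306))):
    i=cv2.imread(f"pics/{n}0.png");m=(cv2.cvtColor(i,cv2.COLOR_BGR2GRAY)<70).astype(np.uint8)
    k=np.zeros_like(m);cv2.circle(k,p,26,1,-1);m&=k
    cs,_=cv2.findContours(m,cv2.RETR_EXTERNAL,cv2.CHAIN_APPROX_NONE);e=cv2.fitEllipse(max(cs,key=cv2.contourArea));print(n,e,onz(n,*e[0],.013))
E
```

```text
0.055 [345.50716494 255.78240968] [377.49402336 281.70405938]
0.088 [346.5732693  245.41785969] [379.32149    271.58500663]
0.096 [348.16596018 243.85327775] [378.44757808 267.96282809]
ring [342.80347745 266.24235421] [376.94931198 294.34923709]
foot [334.6807664  261.09738374] [384.76847905 302.39836145]
258 [ 56  55  56  56  50  48  81 129 153 161 162 163 162 164 163 161 165 176
 163 139 127 125 125 125 126 126 125 125 126 125 127 126 126 126 125 125
 125 125 125 124]
262 [ 48  49  72  86  91  94  94  93  94  95 105 126 146 159 160 159 163 161
 161 143 129 126 124 126 126 125 126 125 127 127 125 125 124 126 125 126
 125 126 124 124]
266 [ 53  78  93  95  92  93  94  94  95  99 106 118 138 155 149 140 149 150
 131 124 126 124 124 126 124 124 126 125 126 127 126 125 126 125 123 126
 123 124 126 126]
270 [120 145 154 152 152 147 143 142 137 130 135 147 156 151 134 116 102 105
 123 130 129 125 127 125 124 126 126 125 125 125 125 124 125 125 124 125
 127 127 125 126]
362 [148 144 142 139 140 138 128 101  78  51  39  35  37  37  36  38  37  36
  41  68 124 164 151 141 141]
366 [132 132 129 129 127 124 116  98  59  38  34  36  35  36  38  35  37  38
  48  96 152 152 135 137 139]
370 [115 113 111 110 107  99  69  44  36  36  38  39  37  37  37  36  42  71
 125 158 145 136 139 140 139]
scene ((360.2417907714844, 281.3606262207031), (24.733903884887695, 31.208106994628906), 100.2433853149414) [0.43708549 0.08337211 0.013     ]
top ((320.95147705078125, 305.6976318359375), (30.06806182861328, 30.302637100219727), 59.89278030395508) [0.43994145 0.08174296 0.013     ]
```

```bash
python3 -m pendant '[{"xyz":[-0.001,0,0.01],"twist":0,"claw":0},{"xyz":[-0.001,0,0.02],"twist":0,"claw":0},{"xyz":[-0.001,0,0.025],"twist":0,"claw":0},{"xyz":[-0.001,0,0.03],"twist":0,"claw":0},{"xyz":[-0.001,0,0.032],"twist":0,"claw":0},{"xyz":[-0.001,0,0.034],"twist":0,"claw":0},{"xyz":[-0.001,0,0.036],"twist":0,"claw":0},{"xyz":[-0.001,0,0.037],"twist":0,"claw":0},{"xyz":[-0.001,0,0.037],"twist":0,"claw":0},{"xyz":[-0.001,0,0.037],"twist":0,"claw":0}]'; python3 - <<'E'
from h import *
cv2.imwrite(f"pics/scene3.png",ctrl.read_camera("scene"))
s=cv2.imread("pics/scene3.png");cv2.imwrite("pics/s3c.png",cv2.resize(s[220:320,300:420],(720,600),interpolation=cv2.INTER_CUBIC))
E
```

```text
t: 6.25
tool_pos: [0.4376, 0.083, 0.0375]
tool_rot: [-180.0, -0.0, 0.1]
wrist_force: [0.1, -0.3, -1.3]
width: 0.0611
```

View pics/s3c.png

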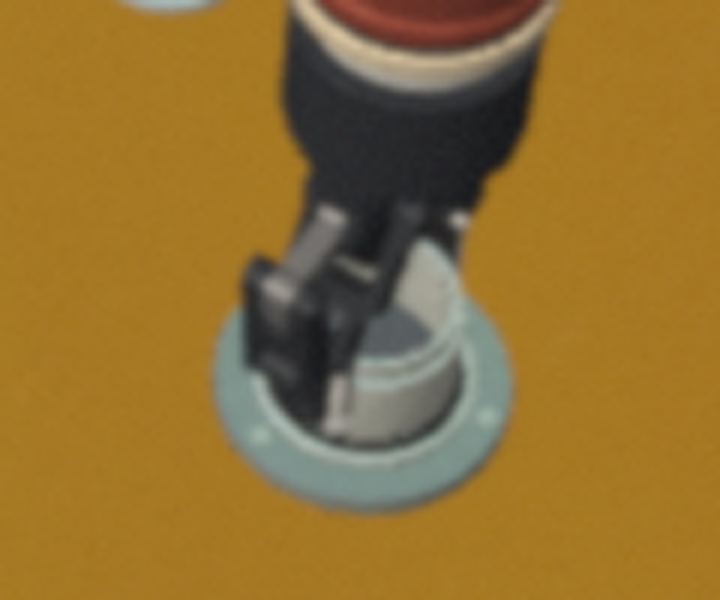

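```bash
python3 -m pendant '[{"xyz":[0,0,0.0005],"twist":0,"claw":0},{"xyz":[0,0,0.001],"twist":0,"claw":0},{"xyz":[0,0,0.0015],"twist":0,"claw":0},{"xyz":[0,0,0.0015],"twist":0,"claw":0},{"xyz":[0,0,0.0015],"twist":0,"claw":0},{"xyz":[0,0,0.0015],"twist":0,"claw":0},{"xyz":[0,0,0.0015],"twist":0,"claw":0},{"xyz":[0,0,0.0015],"twist":0,"claw":0},{"xyz":[0,0,0.0015],"twist":0,"claw":0},{"xyz":[0,0,0.0015],"twist":0,"claw":0}]'
```

```text
t: 7.3
tool_pos: [0.4377, 0.083, 0.0367]
tool_rot: [180.0, -0.0, 0.1]
wrist_force: [-3.5, -0.9, 6.8]
width: 0.0608
```

```bash
python3 -m pendant '[{"xyz":[0,0,0.0],"twist":0,"claw":1},{"xyz":[0,0,0.0],"twist":0,"claw":1},{"xyz":[0,0,0.0],"twist":0,"claw":1},{"xyz":[0,0,-0.02],"twist":0,"claw":1},{"xyz":[0,0,-0.05],"twist":0,"claw":1},{"xyz":[0,0,-0.08],"twist":0,"claw":1},{"xyz":[0,-0.04,-0.1],"twist":0,"claw":1},{"xyz":[0,-0.08,-0.1],"twist":-8,"claw":1},{"xyz":[0,-0.12,-0.1],"twist":-16,"claw":1},{"xyz":[0,-0.16,-0.1],"twist":-24,"claw":1}]'
 python3 - <<'E'
from h import *
for n in("scene","top"):cv2.imwrite(f"pics/{n}4.png",ctrl.read_camera(n))
s=cv2.imread("pics/scene4.png");t=cv2.imread("pics/top4.png")
cv2.imwrite("pics/c4.png",np.hstack([cv2.resize(s[240:320,320:400],(400,400),interpolation=cv2.INTER_CUBIC),cv2.resize(t[266:346,281:361],(400,400),interpolation=cv2.INTER_CUBIC)]))
print(ctrl.get_obs()["tool_pos"],ctrl.get_obs()["tool_rot"])
E
```

```text
t: 8.3
tool_pos: [0.4373, 0.2445, 0.1362]
tool_rot: [180.0, -0.1, 24.4]
wrist_force: [0.8, 0.3, 0.7]
width: 0.0852
[0.43699093 0.24685019 0.13606025] [-1.79924287e+02 -8.53010590e-02  2.44876965e+01]
```

View pics/c4.png

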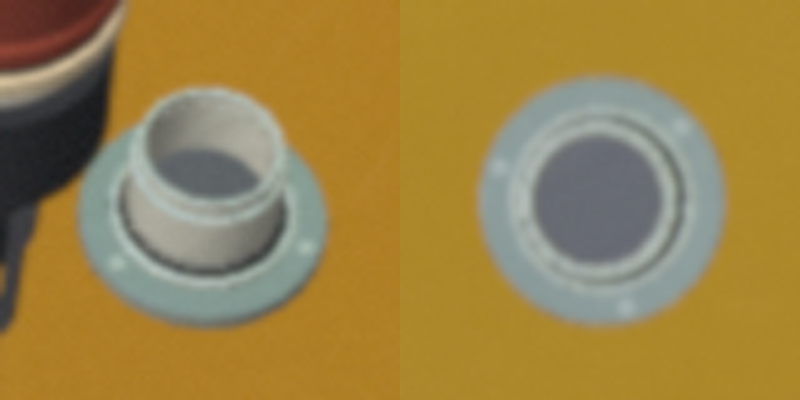

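The pan is in the ring, level and close to centred (top view about (321,305)). Next is the fine sieve.

```bash
python3 -m pendant '[{"xyz":[0.01,-0.02,0.0],"twist":-8,"claw":1},{"xyz":[0.02,-0.04,0.0],"twist":-16,"claw":1},{"xyz":[0.03,-0.06,0.0],"twist":-24,"claw":1},{"xyz":[0.04,-0.08,0],"twist":-32,"claw":1},{"xyz":[0.0513,-0.0926,0],"twist":-40,"claw":1},{"xyz":[0.0513,-0.0926,0],"twist":-48,"claw":1},{"xyz":[0.0513,-0.0926,0],"twist":-56,"claw":1},{"xyz":[0.0513,-0.0926,0],"twist":-64,"claw":1},{"xyz":[0.0513,-0.0926,0.01],"twist":-66,"claw":1},{"xyz":[0.0513,-0.0926,0.02],"twist":-66,"claw":1}]'
```

```text
t: 9.4
tool_pos: [0.4467, 0.3479, 0.1155]
tool_rot: [180.0, 0.0, 90.0]
wrist_force: [0.2, -0.7, -0.2]
width: 0.0855
```

```bash
python3 -m pendant '[{"xyz":[0.001,0,0.03],"twist":0,"claw":1},{"xyz":[0.001,0,0.055],"twist":0,"claw":1},{"xyz":[0.001,0,0.075],"twist":0,"claw":1},{"xyz":[0.001,0,0.085],"twist":0,"claw":1},{"xyz":[0.001,0,0.09],"twist":0,"claw":1},{"xyz":[0.001,0,0.09],"twist":0,"claw":0.3},{"xyz":[0.001,0,0.09],"twist":0,"claw":0},{"xyz":[0.001,0,0.09],"twist":0,"claw":0},{"xyz":[0.001,0,0.09],"twist":0,"claw":0},{"xyz":[0.001,0,0.09],"twist":0,"claw":0}]' 25
```

```text
t: 10.4
tool_pos: [0.4472, 0.3499, 0.0269]
tool_rot: [179.9, -0.1, 90.1]
wrist_force: [0.5, 0.4, 3.3]
width: 0.0621
```

```bash
python3 -m pendant '[{"xyz":[0,0,0],"twist":0,"claw":1},{"xyz":[0,0,0],"twist":0,"claw":1},{"xyz":[0,0,0],"twist":0,"claw":1},{"xyz":[0,0,0],"twist":8,"claw":1},{"xyz":[0,0,0],"twist":16,"claw":1},{"xyz":[0,0,0],"twist":24,"claw":1},{"xyz":[0,0,0],"twist":32,"claw":1},{"xyz":[0,0,0],"twist":40,"claw":1},{"xyz":[0,0,0],"twist":48,"claw":1},{"xyz":[0,0,0],"twist":56,"claw":1}]' 25;  python3 -m pendant '[{"xyz":[0,0,0],"twist":8,"claw":1},{"xyz":[0,0,0],"twist":16,"claw":1},{"xyz":[0,0,0],"twist":24,"claw":1},{"xyz":[0,0,0],"twist":32,"claw":1},{"xyz":[0,0,0],"twist":34,"claw":1},{"xyz":[0,0,0],"twist":34,"claw":0.3},{"xyz":[0,0,0],"twist":34,"claw":0},{"xyz":[0,0,0],"twist":34,"claw":0},{"xyz":[0,0,0],"twist":34,"claw":0},{"xyz":[0,0,0],"twist":34,"claw":0}]' 40
```

```text
t: 11.4
tool_pos: [0.4462, 0.3493, 0.0256]
tool_rot: [-180.0, 0.0, 33.7]
wrist_force: [-0.3, -0.0, -1.3]
width: 0.0855
t: 12.4
tool_pos: [0.4466, 0.3495, 0.026]
tool_rot: [-180.0, -0.0, 0.1]
wrist_force: [1.0, 0.3, 2.0]
width: 0.0594
```

```bash
python3 -m pendant '[{"xyz":[0,0,-0.03],"twist":0,"claw":0},{"xyz":[0,0,-0.06],"twist":0,"claw":0},{"xyz":[0,0.03,-0.08],"twist":0,"claw":0},{"xyz":[-0.003,0.07,-0.08],"twist":0,"claw":0},{"xyz":[-0.006,0.11,-0.08],"twist":0,"claw":0},{"xyz":[-0.009,0.15,-0.08],"twist":0,"claw":0},{"xyz":[-0.009,0.19,-0.08],"twist":0,"claw":0},{"xyz":[-0.009,0.23,-0.08],"twist":0,"claw":0},{"xyz":[-0.009,0.255,-0.08],"twist":0,"claw":0},{"xyz":[-0.009,0.2665,-0.08],"twist":0,"claw":0}]'; python3 -m pendant '[{"xyz":[0,0,0],"twist":0,"claw":0},{"xyz":[0,0,0],"twist":0,"claw":0},{"xyz":[0,0,0.01],"twist":0,"claw":0},{"xyz":[0,0,0.015],"twist":0,"claw":0},{"xyz":[0,0,0.018],"twist":0,"claw":0},{"xyz":[0,0,0.018],"twist":0,"claw":0},{"xyz":[0,0,0.018],"twist":0,"claw":0},{"xyz":[0,0,0.018],"twist":0,"claw":0},{"xyz":[0,0,0.018],"twist":0,"claw":0},{"xyz":[0,0,0.018],"twist":0,"claw":0}]'; python3 - <<'E'
from h import *
cv2.imwrite(f"pics/scene5.png",ctrl.read_camera("scene"))
s=cv2.imread("pics/scene5.png");cv2.imwrite("pics/s5c.png",cv2.resize(s[220:320,300:420],(720,600),interpolation=cv2.INTER_CUBIC))
E
```

```text
t: 13.4
tool_pos: [0.4371, 0.0811, 0.1054]
tool_rot: [180.0, 0.0, -0.1]
wrist_force: [0.9, 0.5, -1.4]
width: 0.0597
t: 14.4
tool_pos: [0.4378, 0.0829, 0.088]
tool_rot: [-180.0, -0.0, 0.0]
wrist_force: [-0.1, 0.1, -1.2]
width: 0.0596
```

View pics/s5c.png

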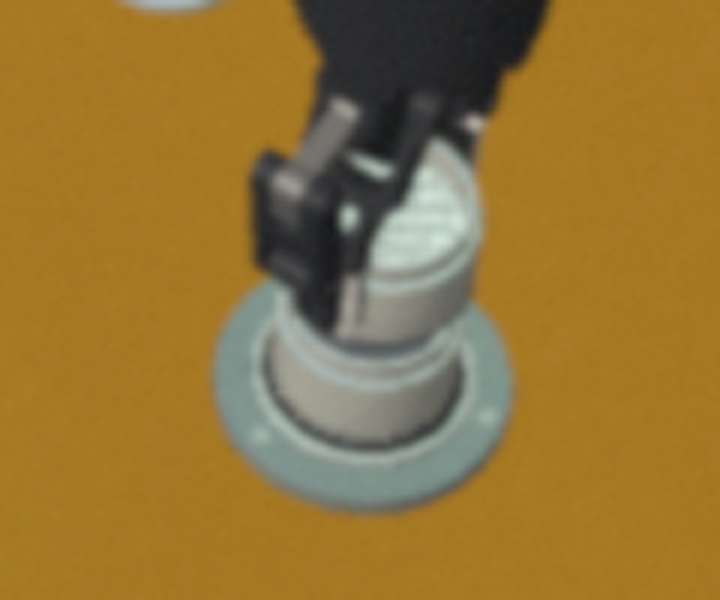

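```bash
python3 -m pendant '[{"xyz":[0,0,0.002],"twist":0,"claw":0},{"xyz":[0,0,0.004],"twist":0,"claw":0},{"xyz":[0,0,0.006],"twist":0,"claw":0},{"xyz":[0,0,0.008],"twist":0,"claw":0},{"xyz":[0,0,0.01],"twist":0,"claw":0},{"xyz":[0,0,0.012],"twist":0,"claw":0},{"xyz":[0,0,0.013],"twist":0,"claw":0},{"xyz":[0,0,0.014],"twist":0,"claw":0},{"xyz":[0,0,0.014],"twist":0,"claw":0},{"xyz":[0,0,0.014],"twist":0,"claw":0}]'
```

```text
t: 15.45
tool_pos: [0.4377, 0.0829, 0.0739]
tool_rot: [180.0, -0.0, 0.1]
wrist_force: [-0.2, 0.3, 0.2]
width: 0.0595
```

```bash
python3 -m pendant '[{"xyz":[0,0,0.0005],"twist":0,"claw":0},{"xyz":[0,0,0.001],"twist":0,"claw":0},{"xyz":[0,0,0.0015],"twist":0,"claw":0},{"xyz":[0,0,0.0015],"twist":0,"claw":0},{"xyz":[0,0,0.0015],"twist":0,"claw":0},{"xyz":[0,0,0.0015],"twist":0,"claw":0},{"xyz":[0,0,0.0015],"twist":0,"claw":0},{"xyz":[0,0,0.0015],"twist":0,"claw":0},{"xyz":[0,0,0.0015],"twist":0,"claw":0},{"xyz":[0,0,0.0015],"twist":0,"claw":0}]'
```

```text
t: 16.45
tool_pos: [0.4379, 0.0829, 0.0739]
tool_rot: [180.0, -0.0, 0.1]
wrist_force: [-6.8, -1.1, 14.5]
width: 0.0598
```

```bash
python3 -m pendant '[{"xyz":[0,0,0.0],"twist":0,"claw":1},{"xyz":[0,0,0.0],"twist":0,"claw":1},{"xyz":[0,0,0.0],"twist":0,"claw":1},{"xyz":[0,0,-0.02],"twist":0,"claw":1},{"xyz":[0,0,-0.05],"twist":0,"claw":1},{"xyz":[0,0,-0.08],"twist":0,"claw":1},{"xyz":[0.04,-0.02,-0.1],"twist":0,"claw":1},{"xyz":[0.08,-0.04,-0.1],"twist":-8,"claw":1},{"xyz":[0.12,-0.06,-0.1],"twist":-16,"claw":1},{"xyz":[0.16,-0.08,-0.1],"twist":-24,"claw":1}]'
 python3 - <<'E'
from h import *
for n in("scene","top"):cv2.imwrite(f"pics/{n}6.png",ctrl.read_camera(n))
s=cv2.imread("pics/scene6.png");t=cv2.imread("pics/top6.png")
cv2.imwrite("pics/c6.png",np.hstack([cv2.resize(s[230:310,320:400],(400,400),interpolation=cv2.INTER_CUBIC),cv2.resize(t[266:346,281:361],(400,400),interpolation=cv2.INTER_CUBIC)]))
E
```

```text
t: 17.45
tool_pos: [0.5991, 0.1639, 0.1722]
tool_rot: [180.0, -0.0, 24.4]
wrist_force: [0.4, -0.3, 0.8]
width: 0.0853
```

View pics/c6.png

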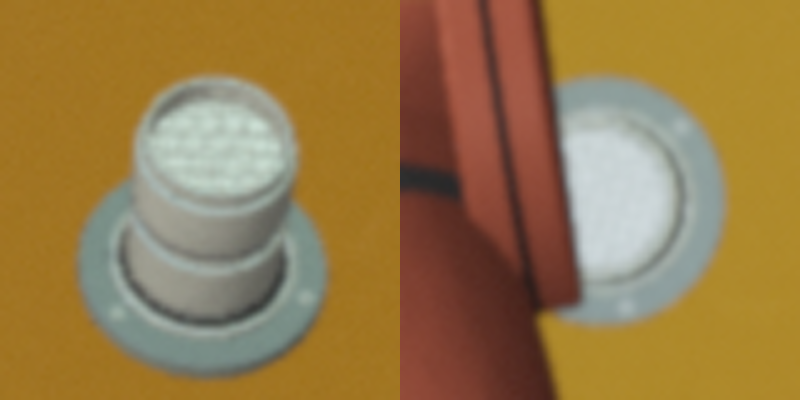

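The fine sieve is flush on the pan and level. Now the coarse sieve.

```bash
python3 -m pendant '[{"xyz":[0.02,0.002,0.0],"twist":-8,"claw":1},{"xyz":[0.04,0.004,0.0],"twist":-16,"claw":1},{"xyz":[0.06,0.006,0.0],"twist":-24,"claw":1},{"xyz":[0.0726,0.0077,0],"twist":-32,"claw":1},{"xyz":[0.0726,0.0077,0],"twist":-40,"claw":1},{"xyz":[0.0726,0.0077,0],"twist":-48,"claw":1},{"xyz":[0.0726,0.0077,0],"twist":-56,"claw":1},{"xyz":[0.0726,0.0077,0],"twist":-64,"claw":1},{"xyz":[0.0726,0.0077,0.02],"twist":-66,"claw":1},{"xyz":[0.0726,0.0077,0.04],"twist":-66,"claw":1}]'; python3 -c "
from h import *
cv2.imwrite('pics/s7.png',ctrl.read_camera('scene'))"
```

```text
t: 18.55
tool_pos: [0.6671, 0.1854, 0.1326]
tool_rot: [179.9, -0.0, 90.1]
wrist_force: [0.3, -0.7, -0.2]
width: 0.0857
```

View pics/s7.png

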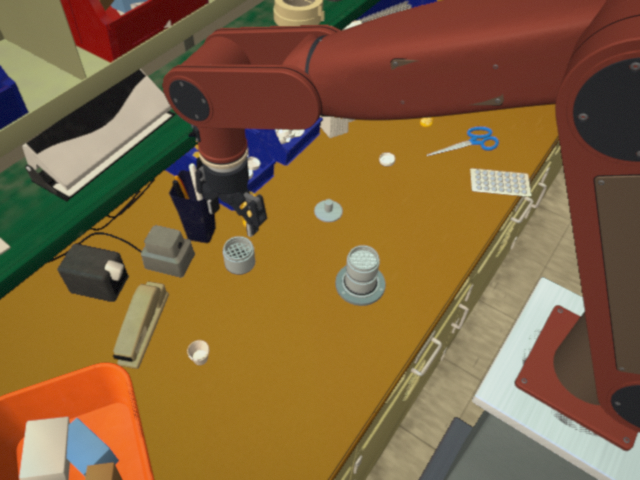

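```bash
python3 -m pendant '[{"xyz":[0,0,0.03],"twist":0,"claw":1},{"xyz":[0,0,0.055],"twist":0,"claw":1},{"xyz":[0,0,0.075],"twist":0,"claw":1},{"xyz":[0,0,0.09],"twist":0,"claw":1},{"xyz":[0,0,0.097],"twist":0,"claw":1},{"xyz":[0,0,0.097],"twist":0,"claw":0.3},{"xyz":[0,0,0.097],"twist":0,"claw":0},{"xyz":[0,0,0.097],"twist":0,"claw":0},{"xyz":[0,0,0.097],"twist":0,"claw":0},{"xyz":[0,0,0.097],"twist":0,"claw":0}]' 25
```

```text
t: 19.6
tool_pos: [0.6677, 0.1858, 0.0364]
tool_rot: [179.9, -0.0, 90.1]
wrist_force: [-0.4, -0.0, 1.5]
width: 0.0611
```

```bash
python3 -m pendant '[{"xyz":[0,0,0],"twist":0,"claw":1},{"xyz":[0,0,0],"twist":0,"claw":1},{"xyz":[0,0,0],"twist":0,"claw":1},{"xyz":[0,0,0],"twist":8,"claw":1},{"xyz":[0,0,0],"twist":16,"claw":1},{"xyz":[0,0,0],"twist":24,"claw":1},{"xyz":[0,0,0],"twist":32,"claw":1},{"xyz":[0,0,0],"twist":40,"claw":1},{"xyz":[0,0,0],"twist":48,"claw":1},{"xyz":[0,0,0],"twist":56,"claw":1}]' 25;  python3 -m pendant '[{"xyz":[0,0,0],"twist":8,"claw":1},{"xyz":[0,0,0],"twist":16,"claw":1},{"xyz":[0,0,0],"twist":24,"claw":1},{"xyz":[0,0,0],"twist":32,"claw":1},{"xyz":[0,0,0],"twist":34,"claw":1},{"xyz":[0,0,0],"twist":34,"claw":0.3},{"xyz":[0,0,0],"twist":34,"claw":0},{"xyz":[0,0,0],"twist":34,"claw":0},{"xyz":[0,0,0],"twist":34,"claw":0},{"xyz":[0,0,0],"twist":34,"claw":0}]' 40
```

```text
t: 20.6
tool_pos: [0.6668, 0.1856, 0.0351]
tool_rot: [-180.0, 0.0, 33.7]
wrist_force: [-0.6, 0.1, -0.4]
width: 0.0854
t: 21.6
tool_pos: [0.6674, 0.1857, 0.0357]
tool_rot: [-180.0, -0.1, 0.1]
wrist_force: [0.2, -0.1, 2.7]
width: 0.0609
```

```bash
python3 -m pendant '[{"xyz":[0,0,-0.02],"twist":0,"claw":0},{"xyz":[0,0,-0.06],"twist":0,"claw":0},{"xyz":[0,0,-0.1],"twist":0,"claw":0},{"xyz":[-0.02,0.009,-0.12],"twist":0,"claw":0},{"xyz":[-0.06,0.027,-0.12],"twist":0,"claw":0},{"xyz":[-0.1,0.045,-0.12],"twist":0,"claw":0},{"xyz":[-0.14,0.063,-0.12],"twist":0,"claw":0},{"xyz":[-0.18,0.081,-0.12],"twist":0,"claw":0},{"xyz":[-0.215,0.096,-0.12],"twist":0,"claw":0},{"xyz":[-0.2296,0.1027,-0.12],"twist":0,"claw":0}]'; python3 -m pendant '[{"xyz":[0,0,0],"twist":0,"claw":0},{"xyz":[0,0,0],"twist":0,"claw":0},{"xyz":[0,0,0.01],"twist":0,"claw":0},{"xyz":[0,0,0.015],"twist":0,"claw":0},{"xyz":[0,0,0.018],"twist":0,"claw":0},{"xyz":[0,0,0.02],"twist":0,"claw":0},{"xyz":[0,0,0.02],"twist":0,"claw":0},{"xyz":[0,0,0.02],"twist":0,"claw":0},{"xyz":[0,0,0.02],"twist":0,"claw":0},{"xyz":[0,0,0.02],"twist":0,"claw":0}]'; python3 - <<'E'
from h import *
cv2.imwrite(f"pics/scene8.png",ctrl.read_camera("scene"))
s=cv2.imread("pics/scene8.png");cv2.imwrite("pics/s8c.png",cv2.resize(s[200:310,300:420],(655,600),interpolation=cv2.INTER_CUBIC))
E
```

```text
t: 22.6
tool_pos: [0.4337, 0.0819, 0.1539]
tool_rot: [180.0, 0.2, 0.0]
wrist_force: [0.0, -0.1, -1.3]
width: 0.0608
t: 23.6
tool_pos: [0.4377, 0.0827, 0.1356]
tool_rot: [-180.0, -0.0, 0.1]
wrist_force: [-0.6, 0.1, -0.8]
width: 0.0611
```

View pics/s8c.png

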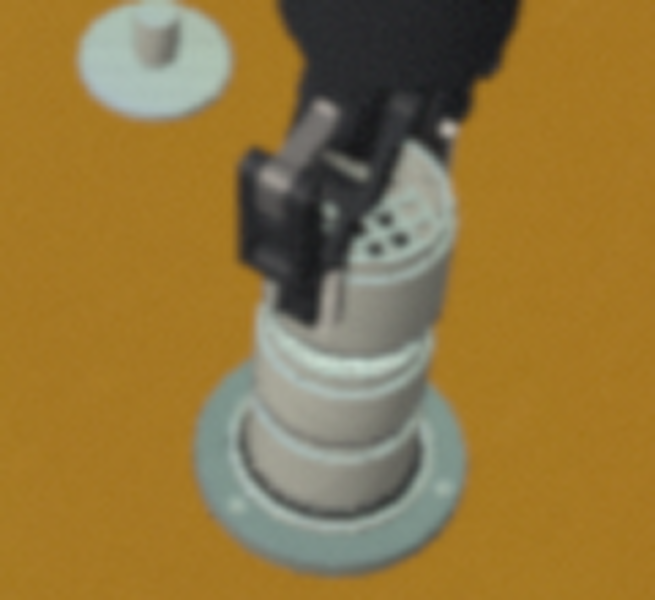

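```bash
python3 -m pendant '[{"xyz":[0,0,0.002],"twist":0,"claw":0},{"xyz":[0,0,0.004],"twist":0,"claw":0},{"xyz":[0,0,0.006],"twist":0,"claw":0},{"xyz":[0,0,0.008],"twist":0,"claw":0},{"xyz":[0,0,0.01],"twist":0,"claw":0},{"xyz":[0,0,0.012],"twist":0,"claw":0},{"xyz":[0,0,0.013],"twist":0,"claw":0},{"xyz":[0,0,0.014],"twist":0,"claw":0},{"xyz":[0,0,0.014],"twist":0,"claw":0},{"xyz":[0,0,0.014],"twist":0,"claw":0}]'
```

```text
t: 24.65
tool_pos: [0.4377, 0.0827, 0.1216]
tool_rot: [-180.0, -0.0, 0.1]
wrist_force: [-0.2, 0.3, 1.3]
width: 0.0609
```

```bash
python3 -m pendant '[{"xyz":[0,0,0.0005],"twist":0,"claw":0},{"xyz":[0,0,0.001],"twist":0,"claw":0},{"xyz":[0,0,0.001],"twist":0,"claw":0},{"xyz":[0,0,0.001],"twist":0,"claw":0},{"xyz":[0,0,0.001],"twist":0,"claw":0},{"xyz":[0,0,0.001],"twist":0,"claw":0},{"xyz":[0,0,0.001],"twist":0,"claw":0},{"xyz":[0,0,0.001],"twist":0,"claw":0},{"xyz":[0,0,0.001],"twist":0,"claw":0},{"xyz":[0,0,0.001],"twist":0,"claw":0}]'
```

```text
t: 25.65
tool_pos: [0.4382, 0.0828, 0.1216]
tool_rot: [-180.0, -0.1, 0.1]
wrist_force: [-1.9, 0.3, 9.2]
width: 0.0609
```

```bash
python3 -m pendant '[{"xyz":[0,0,0.0],"twist":0,"claw":1},{"xyz":[0,0,0.0],"twist":0,"claw":1},{"xyz":[0,0,0.0],"twist":0,"claw":1},{"xyz":[0,0,-0.02],"twist":0,"claw":1},{"xyz":[0,0,-0.05],"twist":0,"claw":1},{"xyz":[0,0,-0.08],"twist":0,"claw":1},{"xyz":[0.04,0.03,-0.1],"twist":0,"claw":1},{"xyz":[0.07,0.05,-0.1],"twist":-8,"claw":1},{"xyz":[0.1,0.07,-0.1],"twist":-16,"claw":1},{"xyz":[0.13,0.09,-0.1],"twist":-24,"claw":1}]'
 python3 - <<'E'
from h import *
for n in("scene","top"):cv2.imwrite(f"pics/{n}9.png",ctrl.read_camera(n))
s=cv2.imread("pics/scene9.png");t=cv2.imread("pics/top9.png")
cv2.imwrite("pics/c9.png",np.hstack([cv2.resize(s[220:320,310:410],(400,400),interpolation=cv2.INTER_CUBIC),cv2.resize(t[266:346,281:361],(400,400),interpolation=cv2.INTER_CUBIC)]))
E
```

```text
t: 26.65
tool_pos: [0.5688, -0.0082, 0.2203]
tool_rot: [180.0, -0.0, 24.4]
wrist_force: [0.7, 1.3, 0.8]
width: 0.0857
```

View pics/c9.png

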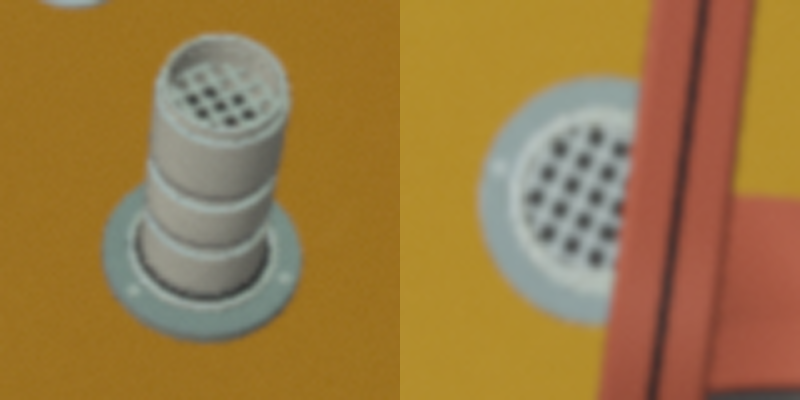

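The coarse sieve is flush and the stack is straight. Now the lid.

```bash
python3 -m pendant '[{"xyz":[0.008,0.02,0.0],"twist":-8,"claw":1},{"xyz":[0.016,0.0389,0.0],"twist":-16,"claw":1},{"xyz":[0.016,0.0389,0.0],"twist":-24,"claw":1},{"xyz":[0.016,0.0389,0.02],"twist":-32,"claw":1},{"xyz":[0.016,0.0389,0.04],"twist":-40,"claw":0.8},{"xyz":[0.016,0.0389,0.06],"twist":-48,"claw":0.5},{"xyz":[0.016,0.0389,0.08],"twist":-56,"claw":0.2},{"xyz":[0.016,0.0389,0.1],"twist":-64,"claw":0},{"xyz":[0.016,0.0389,0.12],"twist":-66,"claw":0},{"xyz":[0.016,0.0389,0.13],"twist":-66,"claw":0}]';python3 - <<'E'
from h import *
s=ctrl.read_camera("scene")
cv2.imwrite("pics/s10.png",cv2.resize(s[140:240,270:390],(720,600),interpolation=cv2.INTER_CUBIC))
E
```

```text
t: 27.75
tool_pos: [0.596, -0.0354, 0.0879]
tool_rot: [-179.8, -0.0, 90.0]
wrist_force: [0.9, 0.5, 0.8]
width: 0.0425
```

View pics/s10.png

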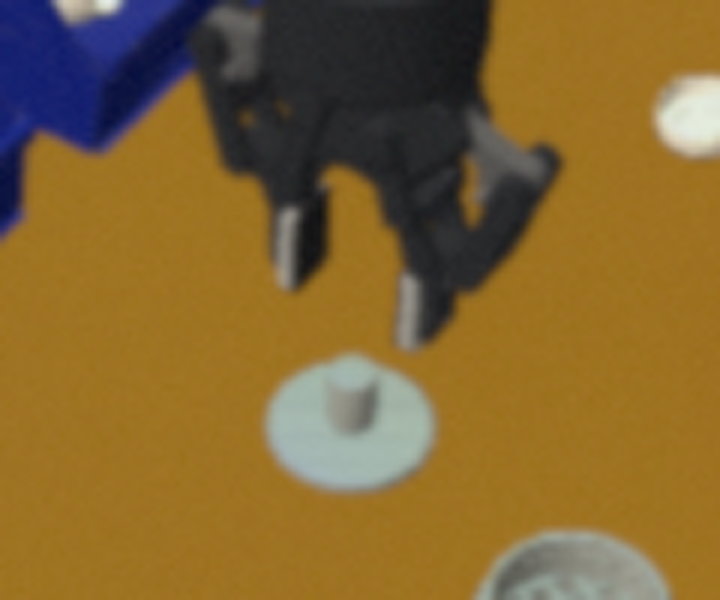

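```bash
python3 -m pendant '[{"xyz":[0,0,0.01],"twist":0,"claw":0},{"xyz":[0,0,0.02],"twist":0,"claw":0},{"xyz":[0,0,0.03],"twist":0,"claw":0},{"xyz":[0,0,0.04],"twist":0,"claw":0},{"xyz":[0,0,0.046],"twist":0,"claw":0},{"xyz":[0,0,0.05],"twist":0,"claw":0},{"xyz":[0,0,0.054],"twist":0,"claw":0},{"xyz":[0,0,0.054],"twist":0,"claw":0},{"xyz":[0,0,0.054],"twist":0,"claw":0},{"xyz":[0,0,0.054],"twist":0,"claw":0}]';python3 - <<'E'
from h import *
s=ctrl.read_camera("scene")
cv2.imwrite("pics/s11.png",cv2.resize(s[150:230,280:376],(720,600),interpolation=cv2.INTER_CUBIC))
E
```

```text
t: 28.8
tool_pos: [0.5984, -0.0363, 0.0368]
tool_rot: [180.0, 0.0, 90.1]
wrist_force: [-0.3, -0.1, -0.5]
width: 0.0429
```

View pics/s11.png

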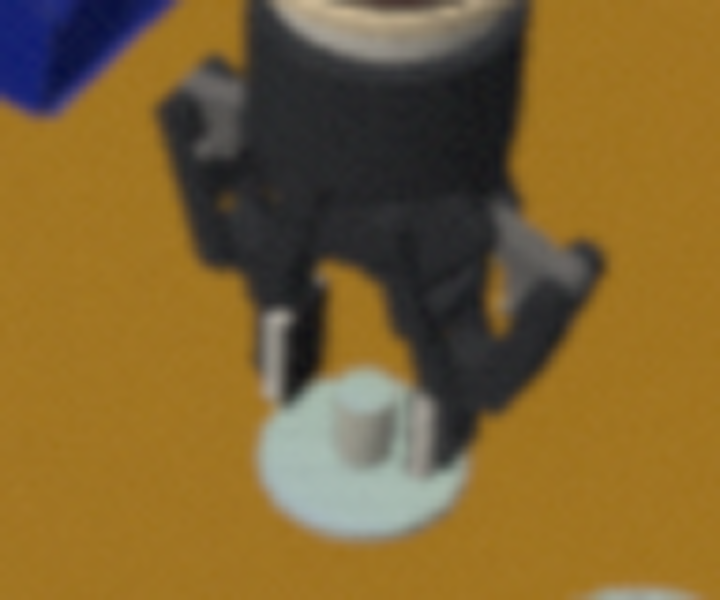

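```bash
python3 -m pendant '[{"xyz":[0,0,0.002],"twist":0,"claw":0},{"xyz":[0,0,0.004],"twist":0,"claw":0},{"xyz":[0,0,0.004],"twist":0,"claw":-0.2},{"xyz":[0,0,0.004],"twist":0,"claw":-0.4},{"xyz":[0,0,0.004],"twist":0,"claw":-0.6},{"xyz":[0,0,0.004],"twist":0,"claw":-0.8},{"xyz":[0,0,0.004],"twist":0,"claw":-0.8},{"xyz":[0,0,0.004],"twist":0,"claw":-0.8},{"xyz":[0,0,0.004],"twist":0,"claw":-0.8},{"xyz":[0,0,0.004],"twist":0,"claw":-0.8}]' 20
```

```text
t: 29.85
tool_pos: [0.5981, -0.0362, 0.0323]
tool_rot: [180.0, -0.0, 90.1]
wrist_force: [0.6, 0.1, -0.1]
width: 0.0171
```

```bash
python3 -m pendant '[{"xyz":[0,0,0],"twist":0,"claw":0},{"xyz":[0,0,0],"twist":0,"claw":0},{"xyz":[0,0,0],"twist":0,"claw":0},{"xyz":[0,0,0],"twist":8,"claw":0},{"xyz":[0,0,0],"twist":16,"claw":0},{"xyz":[0,0,0],"twist":24,"claw":0},{"xyz":[0,0,0],"twist":32,"claw":0},{"xyz":[0,0,0],"twist":40,"claw":0},{"xyz":[0,0,0],"twist":48,"claw":0},{"xyz":[0,0,0],"twist":56,"claw":0}]' 20;  python3 -m pendant '[{"xyz":[0,0,0],"twist":8,"claw":0},{"xyz":[0,0,0],"twist":16,"claw":0},{"xyz":[0,0,0],"twist":24,"claw":0},{"xyz":[0,0,0],"twist":32,"claw":0},{"xyz":[0,0,0],"twist":34,"claw":0},{"xyz":[0,0,0],"twist":34,"claw":-0.3},{"xyz":[0,0,0],"twist":34,"claw":-0.6},{"xyz":[0,0,0],"twist":34,"claw":-0.8},{"xyz":[0,0,0],"twist":34,"claw":-0.8},{"xyz":[0,0,0],"twist":34,"claw":-0.8}]' 40; python3 -m pendant '[{"xyz":[0,0,0],"twist":0,"claw":-0.8},{"xyz":[0,0,0],"twist":0,"claw":-0.8},{"xyz":[0,0,0],"twist":0,"claw":-0.8},{"xyz":[0,0,-0.03],"twist":0,"claw":-0.8},{"xyz":[0,0,-0.07],"twist":0,"claw":-0.8},{"xyz":[0,0,-0.11],"twist":0,"claw":-0.8},{"xyz":[0,0,-0.14],"twist":0,"claw":-0.8},{"xyz":[0,0,-0.16],"twist":0,"claw":-0.8},{"xyz":[0,0,-0.16],"twist":0,"claw":-0.8},{"xyz":[0,0,-0.16],"twist":0,"claw":-0.8}]' 40
```

```text
t: 30.85
tool_pos: [0.598, -0.0362, 0.0323]
tool_rot: [-180.0, 0.0, 33.7]
wrist_force: [0.0, 0.1, 0.4]
width: 0.0428
t: 31.85
tool_pos: [0.5982, -0.0362, 0.0325]
tool_rot: [180.0, -0.0, 0.1]
wrist_force: [0.1, -0.3, 1.6]
width: 0.0163
t: 32.85
tool_pos: [0.5976, -0.0361, 0.1914]
tool_rot: [-180.0, 0.0, 0.1]
wrist_force: [0.7, 0.7, -1.0]
width: 0.0163
```

```bash
python3 -m pendant '[{"xyz":[-0.02,-0.015,0],"twist":0,"claw":-0.8},{"xyz":[-0.05,-0.037,0],"twist":0,"claw":-0.8},{"xyz":[-0.08,-0.06,0],"twist":0,"claw":-0.8},{"xyz":[-0.11,-0.082,0],"twist":0,"claw":-0.8},{"xyz":[-0.135,-0.1,0],"twist":0,"claw":-0.8},{"xyz":[-0.15,-0.112,0],"twist":0,"claw":-0.8},{"xyz":[-0.1601,-0.119,0],"twist":0,"claw":-0.8},{"xyz":[-0.1601,-0.119,0],"twist":0,"claw":-0.8},{"xyz":[-0.1601,-0.119,0.005],"twist":0,"claw":-0.8},{"xyz":[-0.1601,-0.119,0.01],"twist":0,"claw":-0.8}]'; python3 - <<'E'
from h import *
s=ctrl.read_camera("scene")
cv2.imwrite("pics/s12.png",cv2.resize(s[190:310,300:420],(600,600),interpolation=cv2.INTER_CUBIC))
E
```

```text
t: 33.85
tool_pos: [0.4385, 0.0821, 0.1818]
tool_rot: [180.0, -0.0, 0.0]
wrist_force: [-0.8, -0.1, -0.8]
width: 0.0166
```

View pics/s12.png

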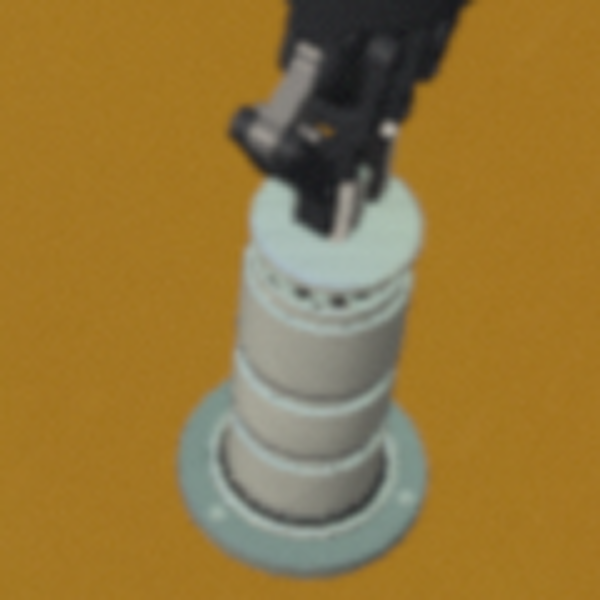

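```bash
python3 -m pendant '[{"xyz":[0,0,0.002],"twist":0,"claw":-0.8},{"xyz":[0,0,0.004],"twist":0,"claw":-0.8},{"xyz":[0,0,0.006],"twist":0,"claw":-0.8},{"xyz":[0,0,0.008],"twist":0,"claw":-0.8},{"xyz":[0,0,0.01],"twist":0,"claw":-0.8},{"xyz":[0,0,0.012],"twist":0,"claw":-0.8},{"xyz":[0,0,0.013],"twist":0,"claw":-0.8},{"xyz":[0,0,0.0138],"twist":0,"claw":-0.8},{"xyz":[0,0,0.0138],"twist":0,"claw":-0.8},{"xyz":[0,0,0.0138],"twist":0,"claw":-0.8}]'
```

```text
t: 34.9
tool_pos: [0.4378, 0.0827, 0.1686]
tool_rot: [180.0, -0.0, 0.1]
wrist_force: [0.2, 0.1, -0.9]
width: 0.0166
```

```bash
python3 -m pendant '[{"xyz":[0,0,0.0005],"twist":0,"claw":-0.8},{"xyz":[0,0,0.001],"twist":0,"claw":-0.8},{"xyz":[0,0,0.0013],"twist":0,"claw":-0.8},{"xyz":[0,0,0.0013],"twist":0,"claw":-0.8},{"xyz":[0,0,0.0013],"twist":0,"claw":-0.8},{"xyz":[0,0,0.0013],"twist":0,"claw":-0.8},{"xyz":[0,0,0.0013],"twist":0,"claw":-0.8},{"xyz":[0,0,0.0013],"twist":0,"claw":-0.8},{"xyz":[0,0,0.0013],"twist":0,"claw":-0.8},{"xyz":[0,0,0.0013],"twist":0,"claw":-0.8}]'
```

```text
t: 35.9
tool_pos: [0.4384, 0.0827, 0.1683]
tool_rot: [-180.0, -0.1, 0.1]
wrist_force: [-2.0, -0.1, 6.6]
width: 0.0164
```

Seated at the expected height. Now I'll release it and back off.

```bash
python3 -m pendant '[{"xyz":[0,0,0],"twist":0,"claw":-0.4},{"xyz":[0,0,0],"twist":0,"claw":0},{"xyz":[0,0,0],"twist":0,"claw":0},{"xyz":[0,0,0],"twist":0,"claw":0},{"xyz":[0,0,-0.02],"twist":0,"claw":0},{"xyz":[0,0,-0.05],"twist":0,"claw":0},{"xyz":[0,0,-0.08],"twist":0,"claw":0},{"xyz":[0,0.03,-0.1],"twist":0,"claw":0},{"xyz":[0,0.07,-0.1],"twist":0,"claw":0},{"xyz":[0,0.11,-0.1],"twist":0,"claw":0}]';python3 -m pendant '[{"xyz":[0,0.04,0],"twist":0,"claw":0},{"xyz":[0,0.08,0],"twist":0,"claw":0},{"xyz":[0,0.12,0],"twist":0,"claw":0},{"xyz":[0,0.15,0],"twist":0,"claw":0},{"xyz":[0,0.17,0],"twist":0,"claw":0},{"xyz":[0,0.18,0],"twist":0,"claw":0},{"xyz":[0,0.18,0],"twist":0,"claw":0},{"xyz":[0,0.18,0],"twist":0,"claw":0},{"xyz":[0,0.18,0],"twist":0,"claw":0},{"xyz":[0,0.18,0],"twist":0,"claw":0}]'
python3 - <<'E'
from h import *
I={n:ctrl.read_camera(n) for n in("scene","top")}
for n in I: cv2.imwrite(f"pics/{n}13.png",I[n])
O={n:cv2.imread(f"pics/{n}0.png") for n in I}
for k,p in dict(cups=((199,352),(169,235)),cap=((387,159),(487,233)),vial=((249,210),(318,165))).items():
    for n,(u,v) in zip(("scene","top"),p):
        d=cv2.absdiff(I[n][v-20:v+20,u-16:u+16],O[n][v-20:v+20,u-16:u+16]); print(k,n,d.max(),round(d.mean(),2))
s,t=I["scene"],I["top"]
cv2.imwrite("pics/c13.png",np.hstack([cv2.resize(s[200:310,305:415],(400,400),interpolation=cv2.INTER_CUBIC),cv2.resize(t[256:356,271:371],(400,400),interpolation=cv2.INTER_CUBIC)]))
E
```

```text
t: 36.9
tool_pos: [0.4383, -0.0283, 0.2683]
tool_rot: [180.0, -0.1, 0.2]
wrist_force: [0.3, -0.8, -0.5]
width: 0.0428
t: 37.9
tool_pos: [0.4382, -0.2064, 0.2673]
tool_rot: [-180.0, -0.0, 0.1]
wrist_force: [-0.5, -0.3, 0.9]
width: 0.0426
cups scene 8 1.04
cups top 6 0.93
cap scene 7 1.11
cap top 5 0.93
vial scene 9 1.18
vial top 7 0.97
```

View pics/c13.png

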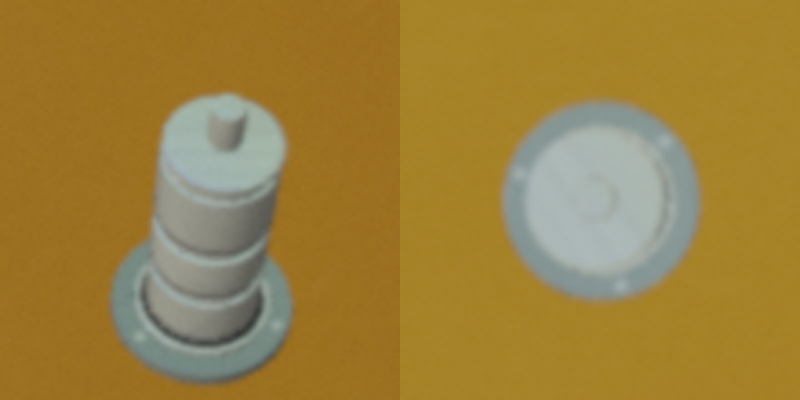

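View pics/scene13.png

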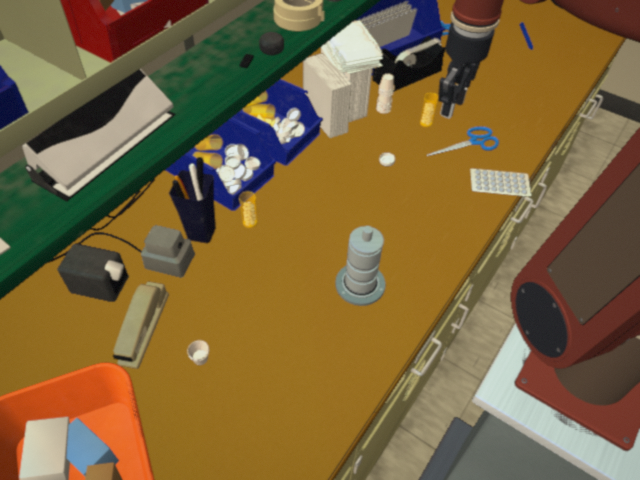

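The stack stands straight with the lid flat, at about (365,260) in the scene view. The vial, cups and cap look unchanged, so I'm handing in.

```bash
python3 -c "
from rig import ctrl
print(ctrl.finish_job())"
```

```text
the job is handed in; nothing more can be done
None
```

The sieve stack is built on the base in the order asked: pan, fine sieve, coarse sieve, lid. I let go of everything and handed the job in at about 38 s.

- **Seating:** each piece came down to the height worked out for home, within 0.5 mm, with firm contact. The wrist force was at most about 15 N in the readings I saw. The last pictures from both cameras show flush joints, the lid flat and the stack upright.
- **Bystanders:** before-and-after pictures of the cups, cap and vial differ only by image noise. There are two amber vials in view. I compared the one near the coarse sieve; the other, behind the scissors, I only saw in the last picture, apparently unmoved and clear of the arm's path.
- **Disagreements:** the two cameras put the base about 3 mm apart, so I used a point between them. In the top view the stack stands slightly to one side inside the ring, but the pan is on the seat. The gripper opening read 59.5 mm on the fine sieve instead of 62 mm, with no effect on the placing.

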